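# Pack the water-test kit tray

### The arm

A 6-joint arm with a two-finger parallel gripper is mounted at the origin on a cart in front of the work surface, level with it; the furniture and walls round the work are solid. World frame = base frame: x ahead of the robot, y to its left, z up, the work surface at z = 0. Lengths are in m, angles in rad, forces in N, time in s.
With the tool pointing down it reaches from about 0.325 to 0.925 m from the base axis. Payload 3.1 kg.
Tool frame: the origin (TCP) lies at the very end of the fingers, on their centre line; the grasp point (between the pads) lies 19 mm behind it; z points along the fingers, y is the direction in which the jaws open and shut (so a half turn about z gives the same grasp; the last joint's range is limited). The gripper opens to 85 mm and grips with 20 to 120 N. Pads are 22 mm wide; open, the fingers measure 114 mm over their backs; the gripper's body (76 mm by 85 mm) begins 54 mm behind the grasp point. The pads swing forward as they close: fully open they stand 13 mm farther back than shut.
Start: joints at [1.116, 0.217, 1.613, -0, 1.311, -0.112], TCP at [0.21, 0.589, 0.231] pointing down, gripper open.
Joint ranges: [-2.75, 2.75], [-0.78, 2.1], [0.31, 2.55], [-1.13, 4.27], [0.13, 2.63], [-2.58, 2.58]. Speed limits (rad/s): [2.79, 2.79, 3.14, 3.14, 3.14, 3.14].

### API

Orientations are given as a unit quaternion [w, x, y, z].
In Python, from rig import bot gives the robot as it stands.
- The arm moves only by the tool jog_arm, never from a script. Its argument "increments" is a list that holds one entry, the list of rows, each a list of 7 numbers: the shift along the tool's x, y, z as a fraction of full scale, then the turn, a rotation vector about the tool's x, y, z as a fraction of full scale, then the opening, from -1 (shut) to 1 (fully open), so that 0 is half open. A call has 1 to 20 rows; each row is the pose to reach, as a shift and turn from the pose commanded when the call began, along the tool's axes at that moment; what a row does not reach only later rows make up. Full scale, the value 1, is 0.15 m for a shift and 45 degrees for a turn. A row lasts 1/10 s, in which the tool goes at most 50 mm and 8.59 degrees, less where a joint would pass 70% of its speed; a pose out of reach is approached as far as the arm can. A call with a number of a shift or a turn outside -1 to 1 is refused whole. A call with a gripper value outside its range is refused whole. The fingers move at their own pace and stop on an object; the grip force is fixed at half the most. Time passes only in rows, so rows that repeat a pose let the fingers close. It gives the time, the measured TCP pose, the force and the opening at its end, in the units of the state.
- bot.get_obs(): the state, without advancing time (a new reading comes with each control period).
- bot.snapshot(name): name is "side" or "top"; returns a dict with "color" (480x640x3 uint8, blue, green, red), "fx", "fy", "cx", "cy" (pixels), "extrinsics" (4x4, takes a point from camera to world coordinates). Camera axes: x right, y up, looking along -z (the intrinsics and any distortion apply to the point x, -y, -z); pixel columns grow to the right and rows downward; lengths in m; the calibration is good to about 2 mm. A picture is of the moment at which its call begins. There is no depth.
- bot.sign_off(): hands the job in, once; it reports no verdict.
Trained networks look in a picture, given as the dict that the camera call returned (one of the last four; its "shot" number tells which), for a name from the list of things; names that differ only in an ending like _2 or _b are one class to them, and where a whole thing is asked for, a point or a joint stands for the part that bears it (a point fixed in the world has none). Each returns a list of dicts, best first, with "confidence" (0 to 1); they miss things now and then, are a little off and sometimes report something else, mostly with a low value. They report only what shows in the picture. A call takes as long as a camera call. They do not tell look-alikes from the thing itself.
- bot.recognise(thing, picture): "bbox" ([left, top, right, bottom] in pixels, round what is visible of it).
The state is a dict: "time_s": time; "q": joint angles; "joint_velocities": joint speeds; "effort": joint torques, N m; "tool_pos": TCP position; "eef_rot": TCP orientation; "force": force on the tool from outside, world axes, zero at the start; "moment": the same for the moment, N m; "width": finger opening in m.
Only numpy, scipy, OpenCV 4.12 (cv2) and the standard library are available. Lean on these libraries where they do the work, as an engineer would, in place of code of your own. Each camera call takes 0.05 s, during which the arm holds its last target. There are 200 camera calls.

### The job

Pack the water-test kit: stand the two white dropper bottles with pointed nozzles, the taller of the two red-lidded jars and the timer upright in the tray, each down in the recess made for it (one dropper bottle to each of the two small round recesses, the jar in the large round one, the timer in the rectangular one). The white bottle with the broad flat cap and the squat, wide red-lidded jar do not belong to the kit: leave them standing where they are.

Things in the scene. Friction and masses are not known exactly. Their poses are not given: they have to be found in the camera images.
- dropper_a_mid (a point): white plastic dropper bottle, upright, round body 24 mm across up to 43 mm, above it a slim cap that narrows to a pointed nozzle, 68 mm tall in all, 30 g; point at its axis half-way up (34 mm above its foot). The two dropper bottles are alike and interchangeable. Grip the body, below 43 mm
- dropper_b_mid (a point): white plastic dropper bottle, upright, round body 24 mm across up to 43 mm, above it a slim cap that narrows to a pointed nozzle, 68 mm tall in all, 30 g; point at its axis half-way up (34 mm above its foot). The two dropper bottles are alike and interchangeable. Grip the body, below 43 mm
- tall_jar_mid (a point): tall jar: white plastic jar with a flat red lid, upright, 62 mm tall, body 42 mm across, lid (the top 14 mm) 45 mm across, about 0.12 kg; point at its axis half-way up (31 mm above its foot)
- timer_mid (a point): timer: off-white desk timer with a display and three buttons, 49 mm deep (x), 60 mm wide (y), 54 mm tall, about 0.09 kg, upright; the front (-x side) with the display leans back, the two sides that face +y and -y are flat and parallel, to be gripped across 60 mm; point at its middle, half-way up (27 mm above its foot)
- capped_bottle_mid (a point): look-alike, to be left: white plastic bottle with a 24 mm round body and a broad flat ribbed cap 30 mm across, no nozzle, 56 mm tall; point at its axis half-way up (28 mm above its foot)
- squat_jar_mid (a point): look-alike, to be left: squat white jar with a flat red lid, 58 mm across and only 36 mm tall; point at its axis half-way up (18 mm above its foot)
- cell_jar: fixed grey square insert, 96 x 96 mm, 20 mm tall, lying with three others in a low aluminium tray (2 x 2, 98 mm apart, tray rim 10 mm above the tops of the inserts); origin at the centre of its underside (3 mm above the worktop), its sides along x and y; the recess is in its middle, 14 mm deep, so its floor is 6 mm and its mouth 20 mm above the origin; large round recess, 66 mm across, for the tall jar
- cell_timer: fixed grey square insert, 96 x 96 mm, 20 mm tall, lying with three others in a low aluminium tray (2 x 2, 98 mm apart, tray rim 10 mm above the tops of the inserts); origin at the centre of its underside (3 mm above the worktop), its sides along x and y; the recess is in its middle, 14 mm deep, so its floor is 6 mm and its mouth 20 mm above the origin; rectangular recess, 70 mm along the insert's x and 82 mm along its y, for the timer (either way round)
- cell_small_1: fixed grey square insert, 96 x 96 mm, 20 mm tall, lying with three others in a low aluminium tray (2 x 2, 98 mm apart, tray rim 10 mm above the tops of the inserts); origin at the centre of its underside (3 mm above the worktop), its sides along x and y; the recess is in its middle, 14 mm deep, so its floor is 6 mm and its mouth 20 mm above the origin; small round recess, 46 mm across, for one dropper bottle
- cell_small_2: fixed grey square insert, 96 x 96 mm, 20 mm tall, lying with three others in a low aluminium tray (2 x 2, 98 mm apart, tray rim 10 mm above the tops of the inserts); origin at the centre of its underside (3 mm above the worktop), its sides along x and y; the recess is in its middle, 14 mm deep, so its floor is 6 mm and its mouth 20 mm above the origin; small round recess, 46 mm across, for the other dropper bottle
Things that resemble listed ones, but are neither listed nor needed, are in the scene too. What is shaped like the part that bears squat_jar_mid but green or yellow is not meant.

How it is judged:
By the outcome, as a careful person would: the job done as asked, in the order asked, and still so for the second after the job is handed in, with the robot touching nothing.
It also fails if it takes over 106 s, if anything falls off the work surface, if the arm or the gripper's body presses on something with over 40 N, if the wrist force passes 120 N, or if a joint passes its speed limit or range.

## Working session

There is one attempt and no reset: what is moved stays moved. The work goes in short steps, Python scripts to look and compute and a tool call to move; the robot and the scene stay as the last step left them, time stands still between calls to the robot, and variables do not carry over. Pictures are saved under pics/ and viewed, about 12 in all and at most 16, crops included, and the job is handed in when it is done.

Besides the shell and the picture viewer there is one more tool, called after "Emit:" as name([rows], argument=value, ...), one row to a line, values as JSON. jog_arm: Moves the arm, as the interface text tells. Shift numbers are shares of 0.15 m and turn numbers shares of 45 degrees, none past 1 either way. Its arguments: {"type":"object","properties":{"increments":{"type":"array","items":{"type":"array","items":{"type":"array","items":{"type":"number","minimum":-1,"maximum":1}}}}},"required":["increments"]}

```bash
mkdir -p pics; ls; cat > h.py <<'E'
import numpy as np, cv2
from rig import bot
def snap(n,f=None):
    p=bot.snapshot(n)
    if f: cv2.imwrite('pics/'+f,p['color'])
    return p
def ray(p,u,v):
    E=np.array(p['extrinsics']); d=np.array([(u-p['cx'])/p['fx'],-(v-p['cy'])/p['fy'],-1.])
    return E[:3,3],E[:3,:3]@d
def onz(p,u,v,z):
    o,d=ray(p,u,v); return o+d*(z-o[2])/d[2]
def proj(p,X):
    E=np.array(p['extrinsics']); c=E[:3,:3].T@(np.array(X)-E[:3,3])
    return p['cx']+p['fx']*c[0]/-c[2], p['cy']-p['fy']*c[1]/-c[2]
E
python3 - <<'E'
from h import *
for n in('top','side'):
    p=snap(n,n+'0.png'); print(n,[k for k in p],p['fx'],p['fy'],p['cx'],p['cy']); print(np.round(p['extrinsics'],3).tolist())
    for t in 'dropper_a_mid tall_jar_mid timer_mid capped_bottle_mid squat_jar_mid cell_jar cell_timer cell_small_1'.split():
        for r in bot.recognise(t,p):
            if r['confidence']>.2:
                b=r['bbox'];print(t,round(r['confidence'],2),np.round(b).tolist(), np.round(onz(p,(b[0]+b[2])/2,(b[1]+b[3])/2,.03),3) if n=='top' else '')
o=bot.get_obs();print(o['time_s'],o['tool_pos'],o['eef_rot'],o['width'])
E
```

```text
pics
top ['color', 'fx', 'fy', 'cx', 'cy', 'extrinsics', 'shot'] 433.27871910622315 433.27871910622315 322.51557859563917 240.8648509628265
[[0.006, 0.994, -0.107, 0.407], [-1.0, 0.007, 0.008, -0.034], [0.009, 0.107, 0.994, 1.165], [0.0, 0.0, 0.0, 1.0]]
dropper_a_mid 0.54 [220.0, 280.0, 228.0, 292.0] [0.409 0.212 0.03 ]
tall_jar_mid 0.72 [217.0, 212.0, 239.0, 231.0] [0.578 0.207 0.03 ]
timer_mid 0.75 [448.0, 254.0, 483.0, 275.0] [ 0.469 -0.42   0.03 ]
capped_bottle_mid 0.46 [150.0, 258.0, 164.0, 269.0] [0.466 0.389 0.03 ]
squat_jar_mid 0.69 [389.0, 168.0, 413.0, 192.0] [ 0.694 -0.254  0.03 ]
squat_jar_mid 0.65 [389.0, 307.0, 410.0, 328.0] [ 0.331 -0.244  0.03 ]
squat_jar_mid 0.62 [403.0, 205.0, 425.0, 232.0] [ 0.59  -0.286  0.03 ]
squat_jar_mid 0.58 [442.0, 295.0, 472.0, 320.0] [ 0.356 -0.393  0.03 ]
cell_jar 0.59 [285.0, 188.0, 325.0, 227.0] [0.617 0.004 0.03 ]
cell_jar 0.53 [412.0, 278.0, 422.0, 289.0] [ 0.418 -0.291  0.03 ]
cell_timer 0.83 [320.0, 198.0, 359.0, 236.0] [ 0.592 -0.087  0.03 ]
cell_timer 0.37 [150.0, 259.0, 164.0, 270.0] [0.464 0.389 0.03 ]
cell_small_1 0.72 [276.0, 
[... 472 characters left out ...]
0] 
dropper_a_mid 0.27 [266.0, 235.0, 309.0, 254.0] 
tall_jar_mid 0.84 [278.0, 293.0, 298.0, 334.0] 
timer_mid 0.66 [330.0, 180.0, 345.0, 203.0] 
capped_bottle_mid 0.94 [339.0, 366.0, 363.0, 402.0] 
squat_jar_mid 0.82 [376.0, 210.0, 397.0, 229.0] 
squat_jar_mid 0.72 [248.0, 204.0, 267.0, 224.0] 
squat_jar_mid 0.62 [289.0, 202.0, 308.0, 221.0] 
squat_jar_mid 0.57 [365.0, 190.0, 386.0, 205.0] 
cell_jar 0.75 [256.0, 248.0, 304.0, 275.0] 
cell_timer 0.93 [267.0, 232.0, 310.0, 254.0] 
cell_small_1 0.72 [294.0, 254.0, 344.0, 278.0] 
cell_small_1 0.67 [307.0, 236.0, 350.0, 256.0] 
0.9 [0.21008392 0.58866472 0.23133141] [2.03727067e-05 1.70550658e-01 9.85348909e-01 3.06745973e-05] 0.0858128723528367
```

View pics/top0.png

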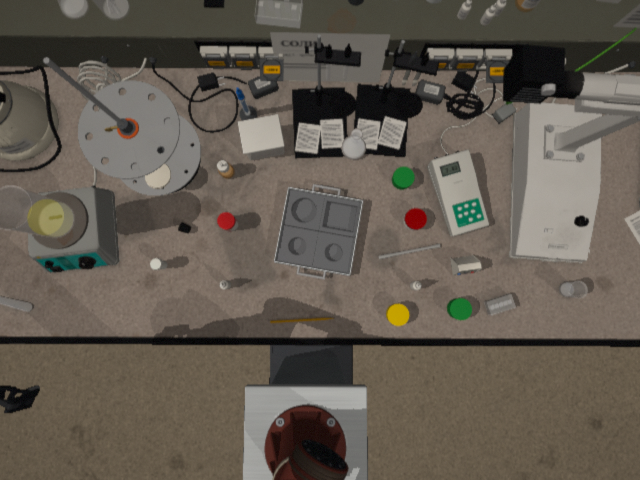

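View pics/side0.png

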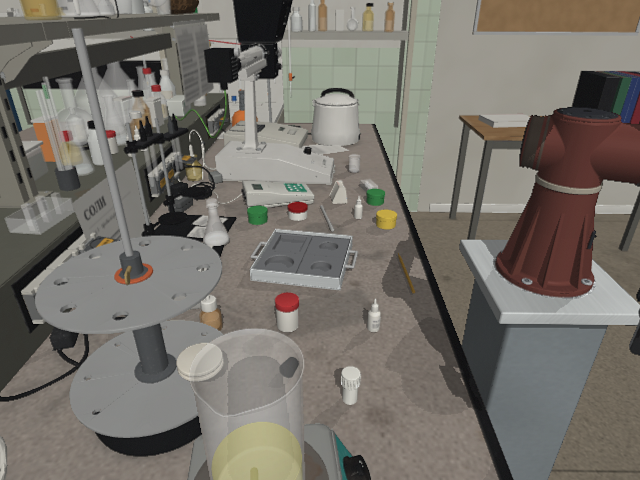

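```bash
cat > m.py <<'E'
from h import *
T=cv2.imread('pics/top0.png');S=cv2.imread('pics/side0.png')
def c(I,x,y,w,h): return cv2.resize(I[y:y+h,x:x+w],(400,300),interpolation=cv2.INTER_CUBIC)
cv2.imwrite('pics/c1.png',np.vstack([np.hstack([c(T,205,205,120,90),c(T,395,210,120,90)]),np.hstack([c(S,270,280,120,90),c(S,290,150,120,90)])]))
cv2.imwrite('pics/c2.png',cv2.resize(T[180:282,260:372],(784,714))[57:657])
E
python3 m.py
```

```text
(no output)
```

View pics/c1.png

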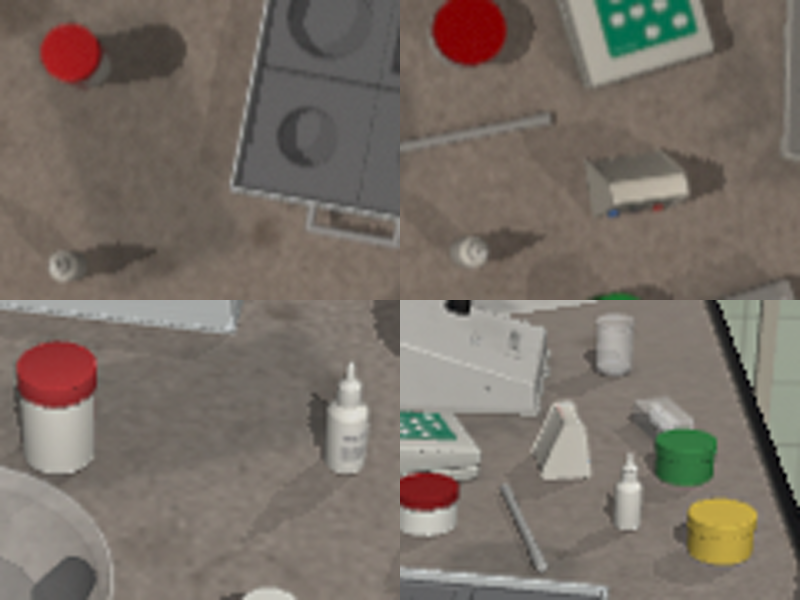

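View pics/c2.png

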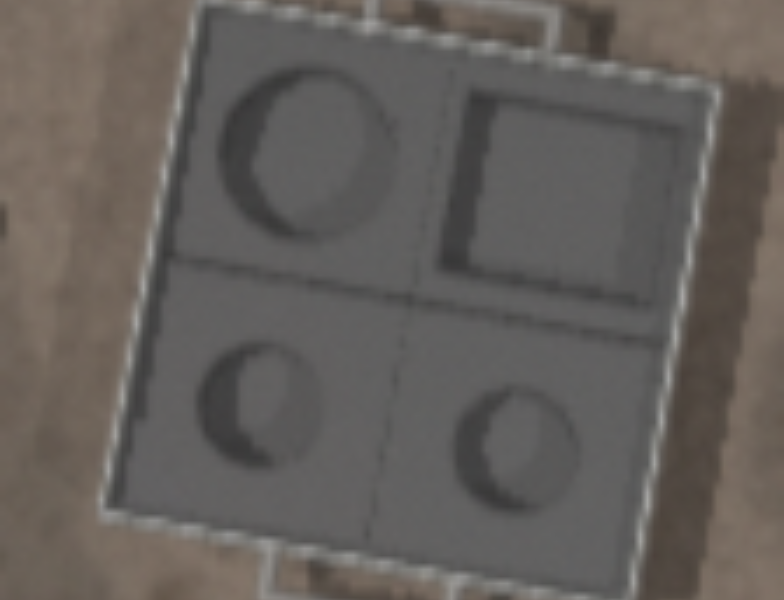

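```bash
cat > m2.py <<'E'
from h import *
from scipy.optimize import least_squares
P=[snap('top'),snap('side')]
def cyl(x,y,prof):
    a=np.linspace(0,2*np.pi,24); return np.array([[x+r*np.cos(t),y+r*np.sin(t),z] for r,z in prof for t in a])
def bb(p,pts):
    q=np.array([proj(p,X) for X in pts]); return np.r_[q.min(0),q.max(0)]
prof={'dropper_a_mid':[(.012,0),(.012,.043),(.003,.068)],'tall_jar_mid':[(.021,0),(.0225,.048),(.0225,.062)],'squat_jar_mid':[(.029,0),(.029,.036)],'capped_bottle_mid':[(.012,0),(.015,.056)]}
for t,x0 in [('dropper_a_mid',(.409,.212)),('dropper_a_mid',(.418,-.29)),('tall_jar_mid',(.578,.207)),('squat_jar_mid',(.59,-.286)),('capped_bottle_mid',(.465,.389))]:
    obs=[];
    for p in P:
        pr=bb(p,cyl(*x0,prof[t])); c=[np.array(r['bbox']) for r in bot.recognise(t,p)]
        c=[b for b in c if np.abs(b-pr).max()<16]
        obs.append(min(c,key=lambda b:abs(b-pr).sum()) if c else None)
    for use in ([0],[1],[0,1]):
        if any(obs[i] is None for i in use): continue
        f=lambda v:np.concatenate([bb(P[i],cyl(*v,prof[t]))-obs[i] for i in use])
        s=least_squares(f,x0); print(t,use,np.round(s.x,4),np.round(s.fun,1))
p=P[0]
c=[np.array([260+X/7,180+(Y+57)/7]) for X,Y in((308,153),(561,197),(260,403),(517,448))]
W=[onz(p,*u,.023)[:2] for u in c]; print('cells jar,timer,s1,s2',np.round(W,4).tolist())
# rigid 2x2 fit
L=np.array([(49,49),(49,-49),(-49,49),(-49,-49)])/1e3
def f(v): R=np.array([[np.cos(v[2]),-np.sin(v[2])],[np.sin(v[2]),np.cos(v[2])]]); return (L@R.T+v[:2]-W).ravel()
s=least_squares(f,[.55,-.03,0]); print(np.round(s.x,4),np.round(s.fun,4)); print(np.round(f(s.x).reshape(4,2)+W,4).tolist(), 'yaw deg',np.degrees(s.x[2]))
a,b=[395+(597-400)/3.333,210+213/3.333],[395+(690-400)/3.333,210+193/3.333]
A,B=onz(p,*a,0.003)[:2],onz(p,*b,.003)[:2]; d=A-B; yaw=np.arctan2(-d[0],d[1]);print('front corners',A,B,np.linalg.norm(d),'yaw',np.degrees(yaw)); print((A+B)/2+.0245*np.array([np.cos(yaw),np.sin(yaw)]))
print('side',onz(P[1],347,203.1,0),onz(P[1],332.6,201.6,0))
E
python3 m2.py
```

```text
dropper_a_mid [0] [0.4144 0.2145] [-0.7  0.8  0.7 -0.8]
dropper_a_mid [1] [0.41   0.2148] [-0.5  0.2  0.5 -0.2]
dropper_a_mid [0, 1] [0.4115 0.2147] [-0.8  2.   0.6  0.3 -1.3  0.1 -0.4 -0.2]
tall_jar_mid [0] [0.5726 0.2074] [ 0.9 -0.8 -1.   0.8]
tall_jar_mid [1] [0.5716 0.2109] [ 0.7  0.1 -0.7 -0.1]
tall_jar_mid [0, 1] [0.572  0.2088] [ 0.3 -0.6 -1.5  1.   0.5 -0.5 -0.8 -0.8]
squat_jar_mid [0] [ 0.5926 -0.2909] [-1.8  0.3  1.8 -0.3]
squat_jar_mid [1] [ 0.5852 -0.2795] [ 0.2 -0.2 -0.2  0.2]
squat_jar_mid [0, 1] [ 0.5894 -0.2895] [-2.3  1.4  1.3  0.8 -0.9 -1.6 -1.5 -1.3]
capped_bottle_mid [0] [0.4647 0.3851] [-1.9  1.   2.  -1. ]
capped_bottle_mid [1] [0.4647 0.3835] [ 1.7 -1.3 -1.7  1.2]
capped_bottle_mid [0, 1] [0.4647 0.3841] [-1.5  1.   2.4 -1.   1.7 -1.  -1.7  1.6]
cells jar,timer,s1,s2 [[0.612, 0.0066], [0.5957, -0.09], [0.5161, 0.0237], [0.4996, -0.0735]]
[ 0.5558 -0.0333 -0.1702] [ 0.0005  0.0001  0.0001  0.0001 -0.0002 -0.0004 -0.0004  0.0002]
[[0.6124, 0.0067], [0.5958, -0.0899], [0.5159, 0.0233], [0.4992, -0.0733]] yaw deg -9.753382355381435
front corners [ 0.44484651 -0.39700847] [ 0.46140253 -0.47264049] 0.07742288627460259 yaw 12.347416199089995
[ 0.47705781 -0.42958543]
side [ 0.44147583 -0.3891914   0.        ] [ 0.4864478  -0.39995673  0.        ]
```

```bash
cat > pl.py <<'E'
import sys
from h import *
from scipy.spatial.transform import Rotation as R
def plan(*tgts):
    o=bot.get_obs(); q=o['eef_rot']; M=R.from_quat([q[1],q[2],q[3],q[0]])
    pos=np.array(o['tool_pos'])
    print('t',round(o['time_s'],2),'pos',np.round(pos,4),'w',round(o['width'],4),'F',np.round(o['force'],1),'jaw deg',round(np.degrees(np.arctan2(*M.as_matrix()[[1,0],1])),2),'tilt',np.round(M.as_matrix()[:,2],3),'q',np.round(o['q'],2))
    for t in tgts: 
        d=M.as_matrix().T@(np.array(t[:3])-pos)
        Rt=None
        if len(t)>3:
            a=np.radians(t[3]); Y=np.array([np.cos(a),np.sin(a),0]);Z=np.array([0,0,-1.]);X=np.cross(Y,Z)
            Rt=(M.inv()*R.from_matrix(np.c_[X,Y,Z])).as_rotvec()/(np.pi/4)
        print(t,'shift',np.round(d/.15,3),'turn',None if Rt is None else np.round(Rt,3))
if __name__=='__main__': plan(*[tuple(map(float,a.split(','))) for a in sys.argv[1:]])
E
python3 pl.py .4115,.2147,.15,80.25
```

```text
t 1.5 pos [0.2101 0.5886 0.2313] w 0.0858 F [-0.4 -0.6 -0.5] jaw deg 70.36 tilt [ 0. -0. -1.] q [ 1.12  0.22  1.61 -0.    1.31 -0.11]
(0.4115, 0.2147, 0.15, 80.25) shift [-2.103 -1.897  0.542] turn [-0.    0.   -0.22]
```

Emit:
jog_arm([
  [[-0.3,-0.3,0,0,0,0,1],[-0.6,-0.6,0,0,0,0,1],[-1,-0.95,0,0,0,0,1],[-1,-0.95,0,0,0,0,1],[-1,-0.95,0,0,0,0,1]],
])

```text
time_s: 2.0
tool_pos: [0.3052, 0.4002, 0.2312]
eef_rot: [0.001, 0.173, 0.985, -0.001]
force: [0.0, 0.2, -0.1]
width: 0.0853
```

Emit:
jog_arm([
  [[-0.3,-0.3,0,0,0,-0.1,1],[-0.6,-0.6,0,0,0,-0.22,1],[-1,-0.95,0,0,0,-0.22,1],[-1,-0.95,0,0,0,-0.22,1],[-1,-0.95,0.3,0,0,-0.22,1],[-1,-0.95,0.4,0,0,-0.22,1]],
])

```text
time_s: 2.6
tool_pos: [0.3961, 0.2175, 0.1687]
eef_rot: [-0.002, 0.087, 0.996, -0.001]
force: [-0.1, 0.5, -0.6]
width: 0.0851
```

```bash
python3 pl.py .4115,.2147,.1,80.25 .4115,.2147,.017,80.25
python3 - <<'E'
from h import *
from scipy.optimize import least_squares
P=[snap('top','t1.png'),snap('side','s1.png')]
S=P[1]['color']; T=P[0]['color']
c=lambda I,x,y,w,h: cv2.resize(I[y:y+h,x:x+w],(400,300),interpolation=cv2.INTER_CUBIC)
cv2.imwrite('pics/c3.png',np.vstack([np.hstack([c(T,440,244,48,36),c(S,318,173,48,36)]),np.hstack([c(S,280,240,160,120),c(T,180,240,80,60)])]))
E
```

```text
t 2.6 pos [0.3961 0.2175 0.1687] w 0.0851 F [-0.1  0.5 -0.6] jaw deg 80.03 tilt [-0.003 -0.001 -1.   ] q [ 0.35 -0.09  2.06  0.    1.17 -1.05]
(0.4115, 0.2147, 0.1, 80.25) shift [-0.105  0.     0.458] turn [-0.002 -0.004 -0.005]
(0.4115, 0.2147, 0.017, 80.25) shift [-1.070e-01  1.000e-03  1.011e+00] turn [-0.002 -0.004 -0.005]
```

View pics/c3.png

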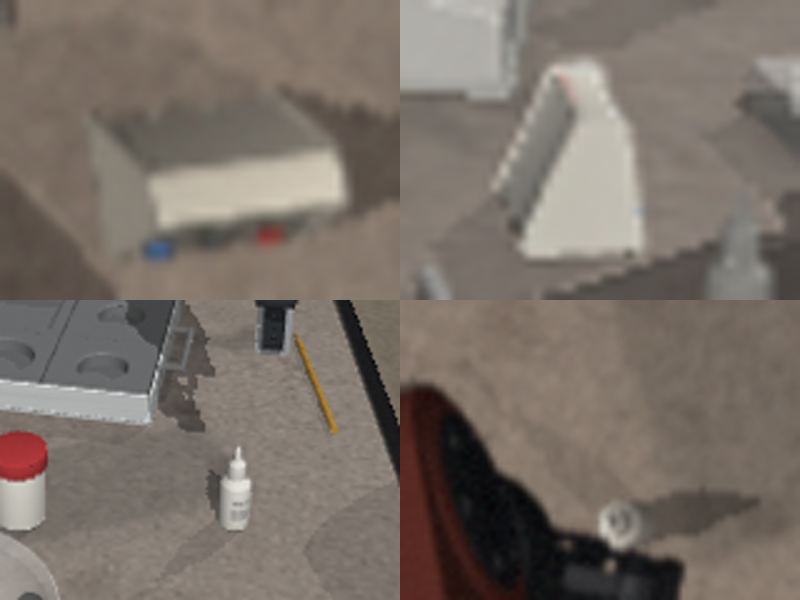

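```bash
python3 - <<'E'
from h import *
p,s=snap('top'),snap('side')
print('proj tcp side',proj(s,[.396,.2175,.169]))
tp=lambda X,Y:(440+X*.12,244+Y*.12)
a,b=onz(p,*tp(150,175),.054),onz(p,*tp(345,150),.054); d=a-b
print('ridge',a,b,np.linalg.norm(d),np.degrees(np.arctan2(d[1],d[0])))
print('topcentre',onz(p,*tp(249,191),.054)); 
print('near base L,R,mid',[onz(s,318+(X-400)*.12,173+255*.12,0)[:2].round(4) for X in(520,642,581)])
print('dropB tip top',onz(p,416.2,284.6,.068),'side tip',onz(s,359,196.5,.068), 'foot side',onz(s,358.2,218.2,0))
for t in['dropper_b_mid']:
  for q in(p,s): print([(round(r['confidence'],2),np.round(r['bbox'],1).tolist()) for r in bot.recognise(t,q)])
E
```

```text
proj tcp side (np.float64(388.44936364017383), np.float64(252.2049267961951))
ridge [ 0.46607607 -0.39171814  0.054     ] [ 0.47417952 -0.45232286  0.054     ] 0.061144072473107124 97.6158444037466
topcentre [ 0.46133603 -0.42219777  0.054     ]
near base L,R,mid [array([ 0.4872, -0.384 ]), array([ 0.4415, -0.3852]), array([ 0.4643, -0.3846])]
dropB tip top [ 0.41519365 -0.28005746  0.068     ] side tip [ 0.41338597 -0.27863322  0.068     ] foot side [ 0.41271432 -0.27905589  0.        ]
[]
[(0.73, [354.5, 200.6, 363.6, 220.0])]
```

Emit:
jog_arm([
  [[-0.11,0,0.3,0,0,0,1],[-0.11,0,0.5,0,0,0,1],[-0.11,0,0.8,0,0,0,1],[-0.11,0,1,0,0,0,1],[-0.11,0,1,0,0,0,1]],
])

```text
time_s: 3.4
tool_pos: [0.4098, 0.2161, 0.0183]
eef_rot: [-0.004, 0.084, 0.996, -0.002]
force: [-1.0, -0.1, 0.1]
width: 0.0855
```

```bash
python3 pl.py .4115,.2147,.017,80.25 
python3 - <<'E'
from h import *
P=[snap('top'),snap('side')]
S=P[1]['color']; T=P[0]['color']
c=lambda I,x,y,w,h: cv2.resize(I[y:y+h,x:x+w],(400,300),interpolation=cv2.INTER_CUBIC)
cv2.imwrite('pics/c4.png',np.hstack([c(S,320,270,100,75),c(T,180,240,80,60)]))
E
```

```text
t 3.4 pos [0.4098 0.2161 0.0183] w 0.0855 F [-1.  -0.1  0.1] jaw deg 80.32 tilt [-0.007 -0.003 -1.   ] q [ 0.33  0.19  2.11  0.    0.85 -1.07]
(0.4115, 0.2147, 0.017, 80.25) shift [-0.013 -0.007  0.009] turn [-0.005 -0.009  0.002]
```

View pics/c4.png

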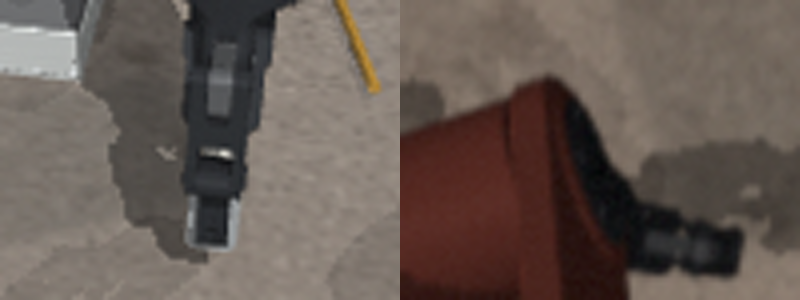

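Emit:
jog_arm([
  [[-0.01,0,0,0,0,0,-1],[-0.01,0,0,0,0,0,-1],[-0.01,0,0,0,0,0,-1],[-0.01,0,0,0,0,0,-1],[-0.01,0,0,0,0,0,-1],[-0.01,0,0,0,0,0,-1],[-0.01,0,0,0,0,0,-1],[-0.01,0,0,0,0,0,-1]],
])

```text
time_s: 4.3
tool_pos: [0.4154, 0.2166, 0.0224]
eef_rot: [0.001, 0.085, 0.996, 0.0]
force: [-1.2, -0.7, 6.3]
width: 0.0213
```

Emit:
jog_arm([
  [[0,0,-0.1,0,0,0,-1],[0,0,-0.3,0,0,0,-1],[0,0,-0.6,0,0,0,-1],[0,0,-0.9,0,0,0,-1],[0,0,-0.9,0,0,0,-1]],
])

```text
time_s: 4.8
tool_pos: [0.4198, 0.2182, 0.1636]
eef_rot: [0.007, 0.085, 0.996, 0.003]
force: [1.3, -0.0, 0.3]
width: 0.0214
```

```bash
python3 pl.py .5159,.0233,.14,80.25 .5159,.0233,.026,80.25 
python3 - <<'E'
from h import *
P=[snap('top'),snap('side')]
S=P[1]['color']
cv2.imwrite('pics/c5.png',cv2.resize(S[200:320,300:460],(640,480)))
E
```

```text
t 4.8 pos [0.4198 0.2182 0.1636] w 0.0214 F [ 1.3 -0.   0.3] jaw deg 80.26 tilt [ 0.014  0.005 -1.   ] q [ 0.33 -0.05  2.03  0.    1.14 -1.07]
(0.5159, 0.0233, 0.14, 80.25) shift [-0.849 -1.173  0.16 ] turn [0.009 0.016 0.   ]
(0.5159, 0.0233, 0.026, 80.25) shift [-0.84  -1.179  0.92 ] turn [0.009 0.016 0.   ]
```

View pics/c5.png

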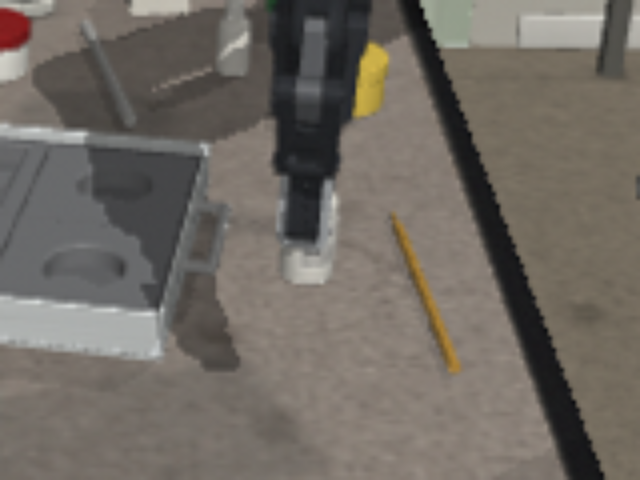

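```bash
python3 pl.py .5159,.0233,.14,80.25
```

```text
t 4.9 pos [0.4156 0.2167 0.1578] w 0.0215 F [-0.5  0.3 -0.5] jaw deg 80.26 tilt [ 0.003  0.001 -1.   ] q [ 0.33 -0.04  2.04 -0.    1.14 -1.07]
(0.5159, 0.0233, 0.14, 80.25) shift [-0.877 -1.158  0.119] turn [0.002 0.004 0.   ]
```

Emit:
jog_arm([
  [[-0.2,-0.25,0,0,0,0,-1],[-0.5,-0.6,0,0,0,0,-1],[-0.75,-0.95,0,0,0,0,-1],[-0.88,-0.98,0,0,0,0,-1],[-0.88,-0.98,0,0,0,0,-1],[-0.88,-0.98,0,0,0,0,-1],[-0.88,-0.98,0,0,0,0,-1]],
])

```text
time_s: 5.6
tool_pos: [0.5177, 0.0499, 0.1543]
eef_rot: [-0.002, 0.085, 0.996, 0.0]
force: [0.1, 0.9, 0.2]
width: 0.0217
```

```bash
python3 pl.py .5159,.0233,.08,80.25 .5159,.0233,.032,80.25
```

```text
t 5.6 pos [0.5177 0.0499 0.1543] w 0.0217 F [0.1 0.9 0.2] jaw deg 80.28 tilt [-0.005  0.001 -1.   ] q [-0.04  0.08  1.92  0.    1.14 -1.44]
(0.5159, 0.0233, 0.08, 80.25) shift [-0.02  -0.177  0.495] turn [-0.    -0.006  0.001]
(0.5159, 0.0233, 0.032, 80.25) shift [-0.022 -0.177  0.815] turn [-0.    -0.006  0.001]
```

Emit:
jog_arm([
  [[0,-0.1,0.1,0,0,0,-1],[0,-0.18,0.25,0,0,0,-1],[0,-0.18,0.5,0,0,0,-1],[0,-0.18,0.5,0,0,0,-1],[0,-0.18,0.5,0,0,0,-1]],
])

```text
time_s: 6.1
tool_pos: [0.5133, 0.0239, 0.0805]
eef_rot: [-0.002, 0.084, 0.996, 0.0]
force: [0.2, -0.5, 0.5]
width: 0.0215
```

```bash
python3 - <<'E'
from h import *
p=snap('side')
cv2.imwrite('pics/c6.png',cv2.resize(p['color'][190:310,230:390],(640,480)))
E
python3 pl.py  .5159,.0233,.032,80.25
```

```text
t 6.15 pos [0.5151 0.0236 0.082 ] w 0.0214 F [ 0.4  0.9 -0.1] jaw deg 80.36 tilt [ 0.  0. -1.] q [-0.09  0.17  1.98  0.    0.99 -1.49]
(0.5159, 0.0233, 0.032, 80.25) shift [-0.005 -0.001  0.333] turn [0.    0.    0.002]
```

View pics/c6.png

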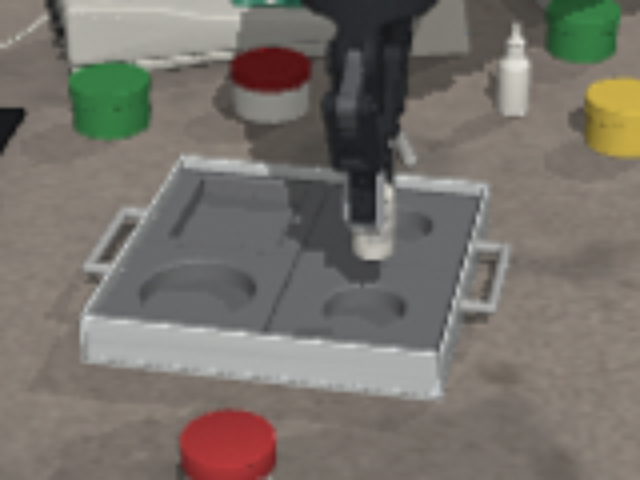

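```bash
python3 - <<'E'
from h import *
p=snap('side')
print('recess proj',proj(p,[.5159,.0233,.023]),'seen 321.2,266.5'); print('foot proj',proj(p,[.515,.0236,.060]),'seen 323.2,253')
print(onz(p,321.2,266.5,.023),onz(p,323.2,253,.060))
E
```

```text
recess proj (np.float64(320.7428772963525), np.float64(265.2015704034993)) seen 321.2,266.5
foot proj (np.float64(321.1896390409967), np.float64(251.09684200894293)) seen 323.2,253
[0.51476023 0.02891405 0.023     ] [0.51039321 0.03205822 0.06      ]
```

Emit:
jog_arm([
  [[-0.03,0,0.1,0,0,0,-1],[-0.03,0,0.2,0,0,0,-1],[-0.03,0,0.3,0,0,0,-1],[-0.03,0,0.34,0,0,0,-1],[-0.03,0,0.34,0,0,0,-1],[-0.03,0,0.34,0,0,0,-1]],
])

```text
time_s: 6.8
tool_pos: [0.5193, 0.022, 0.0315]
eef_rot: [-0.001, 0.085, 0.996, 0.0]
force: [-5.3, 0.6, 10.3]
width: 0.0217
```

Emit:
jog_arm([
  [[0,0,0,0,0,0,0],[0,0,0,0,0,0,0.1],[0,0,0,0,0,0,0.1],[0,0,0,0,0,0,0.1],[0,0,0,0,0,0,0.1]],
])

```text
time_s: 7.3
tool_pos: [0.5195, 0.0218, 0.0301]
eef_rot: [-0.0, 0.085, 0.996, 0.0]
force: [0.1, -0.1, -0.1]
width: 0.047
```

Emit:
jog_arm([
  [[0,0,-0.1,0,0,0,0.1],[0,0,-0.3,0,0,0,0.1],[0,0,-0.6,0,0,0,0.1],[0,0,-0.9,0,0,0,1],[0,0,-0.9,0,0,0,1],[0,-0.3,-0.9,0,0,0,1],[0,-0.6,-0.9,0,0,0,1],[0,-0.98,-0.9,0,0,0,1],[0,-0.98,-0.9,0,0,0,1]],
])

```text
time_s: 8.2
tool_pos: [0.4941, -0.1275, 0.1661]
eef_rot: [0.0, 0.087, 0.996, -0.001]
force: [-0.5, 0.8, -0.1]
width: 0.0855
```

```bash
python3 pl.py  .4155,-.2795,.15,80.25 .4155,-.2795,.022,80.25
python3 - <<'E'
from h import *
P=[snap('top'),snap('side')]
T,S=[q['color'] for q in P]
cv2.imwrite('pics/c7.png',np.hstack([cv2.resize(S[190:310,230:390],(400,300)),cv2.resize(T[180:276,260:388],(400,300))]))
for t in['dropper_b_mid']:
  for q in P: print([(round(r['confidence'],2),np.round(r['bbox'],1).tolist()) for r in bot.recognise(t,q)])
E
```

```text
t 8.2 pos [ 0.4941 -0.1275  0.1661] w 0.0855 F [-0.5  0.8 -0.1] jaw deg 79.99 tilt [ 0.001 -0.002 -1.   ] q [-0.39  0.04  1.94 -0.    1.16 -1.78]
(0.4155, -0.2795, 0.15, 80.25) shift [ 0.34  -1.089  0.109] turn [-0.003  0.001 -0.006]
(0.4155, -0.2795, 0.022, 80.25) shift [ 0.341 -1.087  0.963] turn [-0.003  0.001 -0.006]
[]
[(0.7, [354.8, 197.1, 362.1, 219.2])]
```

View pics/c7.png

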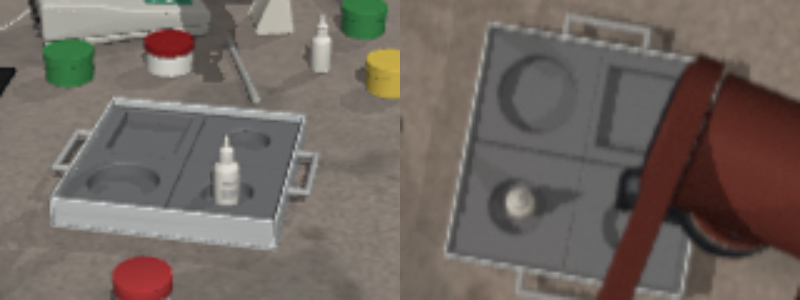

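Emit:
jog_arm([
  [[0.1,-0.3,0,0,0,0,1],[0.25,-0.6,0,0,0,0,1],[0.35,-0.95,0,0,0,0,1],[0.35,-1,0.1,0,0,0,1],[0.35,-1,0.1,0,0,0,1],[0.35,-1,0.1,0,0,0,1]],
])

```text
time_s: 9.0
tool_pos: [0.4179, -0.2604, 0.1499]
eef_rot: [-0.001, 0.084, 0.996, 0.001]
force: [0.0, 0.7, 0.5]
width: 0.0854
```

```bash
python3 pl.py  .4135,-.2795,.07,80.25 .4135,-.2795,.021,80.25
```

```text
t 9.0 pos [ 0.4179 -0.2604  0.1499] w 0.0854 F [0.  0.7 0.5] jaw deg 80.33 tilt [-0.001  0.002 -1.   ] q [-0.7   0.02  1.99  0.    1.13 -2.1 ]
(0.4135, -0.2795, 0.07, 80.25) shift [ 0.007 -0.132  0.532] turn [ 0.002 -0.002  0.002]
(0.4135, -0.2795, 0.021, 80.25) shift [ 0.006 -0.132  0.859] turn [ 0.002 -0.002  0.002]
```

Emit:
jog_arm([
  [[0,-0.13,0.05,0,0,0,1],[0,-0.13,0.1,0,0,0,1],[0,-0.13,0.4,0,0,0,1],[0,-0.13,0.7,0,0,0,1],[0,-0.13,0.86,0,0,0,1],[0,-0.13,0.86,0,0,0,1],[0,-0.13,0.86,0,0,0,1]],
])

```text
time_s: 9.7
tool_pos: [0.415, -0.2801, 0.0215]
eef_rot: [-0.0, 0.084, 0.996, 0.0]
force: [0.9, -0.1, 0.5]
width: 0.085
```

Emit:
jog_arm([
  [[0,0,0,0,0,0,-1],[0,0,0,0,0,0,-1],[0,0,0,0,0,0,-1],[0,0,0,0,0,0,-1],[0,0,0,0,0,0,-1],[0,0,0,0,0,0,-1],[0,0,0,0,0,0,-1],[0,0,0,0,0,0,-1]],
])

```text
time_s: 10.5
tool_pos: [0.4151, -0.282, 0.0224]
eef_rot: [0.001, 0.085, 0.996, -0.001]
force: [-0.1, 1.1, 5.7]
width: 0.0214
```

Emit:
jog_arm([
  [[0,0,-0.1,0,0,0,-1],[0,0,-0.3,0,0,0,-1],[0,0,-0.6,0,0,0,-1],[0,0,-0.9,0,0,0,-1],[0,0,-0.9,0,0,0,-1],[0,0,-0.9,0,0,0,-1]],
])

```text
time_s: 11.1
tool_pos: [0.415, -0.282, 0.1577]
eef_rot: [0.001, 0.085, 0.996, -0.001]
force: [-0.6, 0.2, -0.8]
width: 0.0217
```

```bash
python3 pl.py  .4992,-.0733,.15,80.25
```

```text
t 11.1 pos [ 0.415  -0.282   0.1577] w 0.0217 F [-0.6  0.2 -0.8] jaw deg 80.25 tilt [ 0.002 -0.002 -1.   ] q [-0.74  0.03  1.97 -0.    1.14 -2.14]
(0.4992, -0.0733, 0.15, 80.25) shift [-0.318  1.466  0.05 ] turn [-0.002  0.003  0.   ]
```

Emit:
jog_arm([
  [[-0.1,0.25,0,0,0,0,-1],[-0.2,0.6,0,0,0,0,-1],[-0.33,0.95,0,0,0,0,-1],[-0.33,1,0,0,0,0,-1],[-0.33,1,0,0,0,0,-1]],
])

```text
time_s: 11.6
tool_pos: [0.4874, -0.1387, 0.1535]
eef_rot: [-0.002, 0.083, 0.997, 0.001]
force: [0.1, -0.8, -1.0]
width: 0.0213
```

Emit:
jog_arm([
  [[0,0.25,0,0,0,0,-1],[0,0.47,0,0,0,0,-1],[0,0.47,0.25,0,0,0,-1],[0,0.47,0.5,0,0,0,-1],[0,0.47,0.5,0,0,0,-1],[0,0.47,0.5,0,0,0,-1]],
])

```text
time_s: 12.2
tool_pos: [0.4985, -0.0727, 0.0797]
eef_rot: [-0.002, 0.085, 0.996, 0.0]
force: [1.5, -0.7, -0.6]
width: 0.0217
```

```bash
python3 pl.py  .501,-.0733,.031,80.25; python3 - <<'E'
from h import *
p=snap('side'); print(proj(p,[.4992,-.0733,.023]),proj(p,[.501,-.0733,.055]))
cv2.imwrite('pics/c8.png',cv2.resize(p['color'][190:310,230:390],(640,480)))
E
```

```text
t 12.2 pos [ 0.4985 -0.0727  0.0797] w 0.0217 F [ 1.5 -0.7 -0.6] jaw deg 80.2 tilt [-0.005  0.001 -1.   ] q [-0.28  0.15  2.   -0.    0.99 -1.68]
(0.501, -0.0733, 0.031, 80.25) shift [-0.019 -0.001  0.325] turn [ 0.    -0.006 -0.001]
(np.float64(328.2470335933606), np.float64(244.89730170334528)) (np.float64(327.6495106754479), np.float64(233.3495673550683))
```

View pics/c8.png

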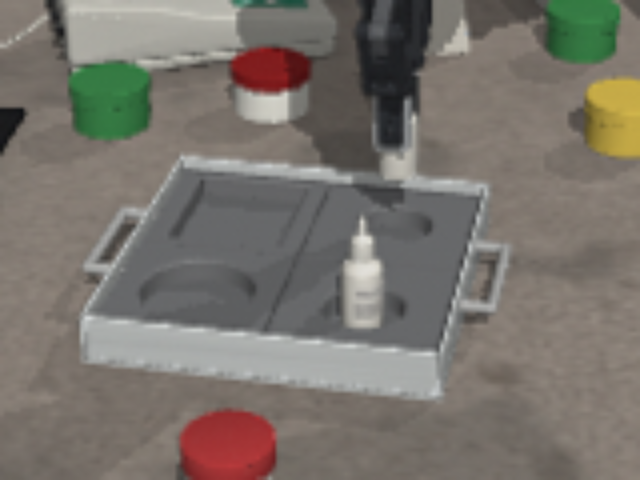

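Emit:
jog_arm([
  [[-0.01,0,0.1,0,0,0,-1],[-0.01,0,0.2,0,0,0,-1],[-0.01,0,0.3,0,0,0,-1],[-0.01,0,0.33,0,0,0,-1],[-0.01,0,0.33,0,0,0,-1],[-0.01,0,0.33,0,0,0,-1]],
])

```text
time_s: 12.85
tool_pos: [0.5032, -0.0732, 0.0333]
eef_rot: [0.001, 0.085, 0.996, -0.0]
force: [0.1, 0.6, -0.1]
width: 0.0214
```

Emit:
jog_arm([
  [[0,0,0,0,0,0,0],[0,0,0,0,0,0,0.1],[0,0,0,0,0,0,0.1],[0,0,0,0,0,0,0.1],[0,0,0,0,0,0,0.1]],
])

```text
time_s: 13.35
tool_pos: [0.502, -0.0726, 0.0319]
eef_rot: [0.0, 0.085, 0.996, -0.0]
force: [0.2, 0.5, 1.1]
width: 0.0469
```

Emit:
jog_arm([
  [[0,0,-0.1,0,0,0,0.1],[0,0,-0.3,0,0,0,0.1],[0,0,-0.6,0,0,0,0.1],[0,0,-0.9,0,0,0,1],[0,0,-0.9,0,0,0,1],[0,0.3,-0.9,0,0,0,1],[-0.1,0.6,-0.9,0,0,0,1],[-0.2,0.98,-0.9,0,0,0,1],[-0.2,0.98,-0.9,0,0,0,1],[-0.2,0.98,-0.9,0,0,0,1]],
])

```text
time_s: 14.35
tool_pos: [0.5562, 0.0686, 0.166]
eef_rot: [-0.001, 0.083, 0.997, -0.0]
force: [-0.1, 0.0, -1.6]
width: 0.0855
```

```bash
python3 pl.py  .5718,.2095,.13,80.25 .5718,.2095,.03,80.25
```

```text
t 14.35 pos [0.5562 0.0686 0.166 ] w 0.0855 F [-0.1  0.  -1.6] jaw deg 80.45 tilt [-0.001 -0.    -1.   ] q [-0.    0.15  1.82 -0.    1.17 -1.41]
(0.5718, 0.2095, 0.13, 80.25) shift [0.053 0.944 0.24 ] turn [-0.001 -0.002  0.004]
(0.5718, 0.2095, 0.03, 80.25) shift [0.052 0.944 0.906] turn [-0.001 -0.002  0.004]
```

Emit:
jog_arm([
  [[0,0.3,0,0,0,0,1],[0.03,0.6,0,0,0,0,1],[0.05,0.9,0.1,0,0,0,1],[0.05,0.93,0.25,0,0,0,1],[0.05,0.93,0.25,0,0,0,1],[0.05,0.93,0.25,0,0,0,1]],
])

```text
time_s: 14.95
tool_pos: [0.5715, 0.2041, 0.1283]
eef_rot: [-0.001, 0.085, 0.996, -0.001]
force: [0.5, -0.7, 0.0]
width: 0.0855
```

```bash
python3 pl.py  .5718,.2095,.032,80.25
```

```text
t 14.95 pos [0.5715 0.2041 0.1283] w 0.0855 F [ 0.5 -0.7  0. ] jaw deg 80.19 tilt [-0.003 -0.002 -1.   ] q [ 0.23  0.29  1.73 -0.    1.12 -1.17]
(0.5718, 0.2095, 0.032, 80.25) shift [0.003 0.037 0.642] turn [-0.003 -0.003 -0.001]
```

Emit:
jog_arm([
  [[0,0.03,0.1,0,0,0,1],[0,0.03,0.25,0,0,0,1],[0,0.03,0.45,0,0,0,1],[0,0.03,0.64,0,0,0,1],[0,0.03,0.64,0,0,0,1],[0,0.03,0.64,0,0,0,1]],
])

```text
time_s: 15.55
tool_pos: [0.5733, 0.2095, 0.0332]
eef_rot: [-0.0, 0.086, 0.996, -0.0]
force: [0.3, -0.3, -0.4]
width: 0.0851
```

Emit:
jog_arm([
  [[0,0,0,0,0,0,-1],[0,0,0,0,0,0,-1],[0,0,0,0,0,0,-1],[0,0,0,0,0,0,-1],[0,0,0,0,0,0,-1],[0,0,0,0,0,0,-1],[0,0,0,0,0,0,-1],[0,0,0,0,0,0,-1]],
])

```text
time_s: 16.35
tool_pos: [0.575, 0.2107, 0.0355]
eef_rot: [0.002, 0.085, 0.996, 0.0]
force: [-0.6, -0.7, 5.7]
width: 0.0437
```

Emit:
jog_arm([
  [[0,0,-0.1,0,0,0,-1],[0,0,-0.3,0,0,0,-1],[0,0,-0.5,0,0,0,-1],[0,0,-0.7,0,0,0,-1],[0,0,-0.7,0,0,0,-1],[0,0,-0.7,0,0,0,-1]],
])

```text
time_s: 16.95
tool_pos: [0.5736, 0.2106, 0.1392]
eef_rot: [0.001, 0.085, 0.996, 0.0]
force: [-0.4, -0.2, -1.6]
width: 0.0431
```

```bash
python3 pl.py  .6124,.0067,.13,80.25;  python3 - <<'E'
from h import *
p=snap('side'); 
cv2.imwrite('pics/c9.png',cv2.resize(p['color'][160:340,200:440],(640,480)))
E
```

```text
t 16.95 pos [0.5736 0.2106 0.1392] w 0.0431 F [-0.4 -0.2 -1.6] jaw deg 80.27 tilt [ 0.002  0.    -1.   ] q [ 0.24  0.28  1.72  0.    1.14 -1.16]
(0.6124, 0.0067, 0.13, 80.25) shift [-0.485 -1.296  0.061] turn [0.001 0.002 0.   ]
```

View pics/c9.png

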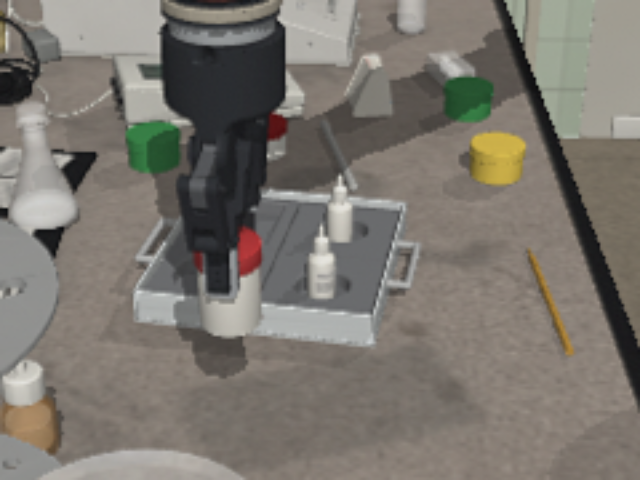

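Emit:
jog_arm([
  [[-0.1,-0.25,0,0,0,0,-1],[-0.25,-0.55,0,0,0,0,-1],[-0.45,-0.85,0,0,0,0,-1],[-0.51,-1,0,0,0,0,-1],[-0.51,-1,0,0,0,0,-1]],
])

```text
time_s: 17.5
tool_pos: [0.6227, 0.0455, 0.1357]
eef_rot: [-0.002, 0.087, 0.996, -0.001]
force: [0.7, 0.6, -1.3]
width: 0.0431
```

Emit:
jog_arm([
  [[0,-0.2,0,0,0,0,-1],[0,-0.29,0,0,0,0,-1],[0,-0.29,0.2,0,0,0,-1],[0,-0.29,0.4,0,0,0,-1],[0,-0.29,0.4,0,0,0,-1],[0,-0.29,0.4,0,0,0,-1]],
])

```text
time_s: 18.1
tool_pos: [0.6144, 0.0076, 0.0768]
eef_rot: [-0.002, 0.085, 0.996, 0.0]
force: [0.7, -0.3, -0.6]
width: 0.0431
```

```bash
python3 pl.py  .617,.0067,.045,80.25;  python3 - <<'E'
from h import *
p=snap('side'); print(proj(p,[.6124,.0067,.023]))
cv2.imwrite('pics/c10.png',cv2.resize(p['color'][190:310,230:390],(640,480)))
E
```

```text
t 18.1 pos [0.6144 0.0076 0.0768] w 0.0431 F [ 0.7 -0.3 -0.6] jaw deg 80.29 tilt [-0.004  0.001 -1.   ] q [-0.1   0.37  1.74  0.    1.04 -1.5 ]
(0.617, 0.0067, 0.045, 80.25) shift [-0.019 -0.003  0.212] turn [ 0.    -0.005  0.001]
(np.float64(279.09132203912264), np.float64(260.9595186195056))
```

View pics/c10.png

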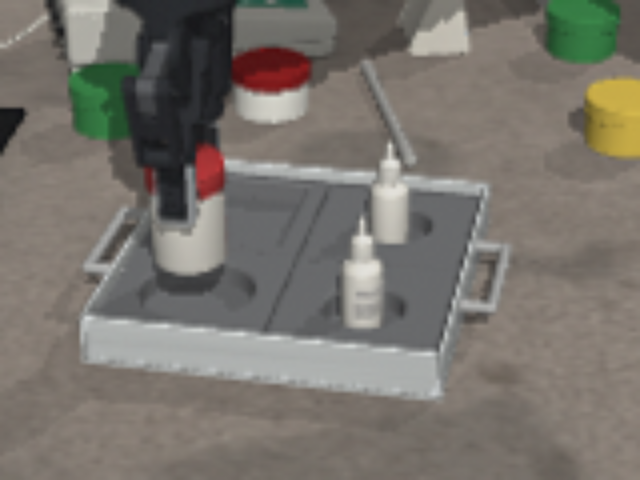

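Emit:
jog_arm([
  [[0.01,0,0.1,0,0,0,-1],[0.01,0,0.18,0,0,0,-1],[0.01,0,0.21,0,0,0,-1],[0.01,0,0.22,0,0,0,-1],[0.01,0,0.22,0,0,0,-1],[0.01,0,0.22,0,0,0,-1]],
])

```text
time_s: 18.75
tool_pos: [0.6149, 0.0069, 0.0455]
eef_rot: [0.0, 0.085, 0.996, -0.0]
force: [0.3, 0.1, -0.8]
width: 0.0429
```

Emit:
jog_arm([
  [[0,0,0,0,0,0,0.4],[0,0,0,0,0,0,0.6],[0,0,0,0,0,0,0.6],[0,0,0,0,0,0,0.6],[0,0,0,0,0,0,0.6]],
])

```text
time_s: 19.25
tool_pos: [0.6147, 0.007, 0.0455]
eef_rot: [0.0, 0.085, 0.996, -0.0]
force: [-0.4, 0.6, 1.2]
width: 0.0681
```

Emit:
jog_arm([
  [[0,0,-0.1,0,0,0,0.6],[0,0,-0.3,0,0,0,0.6],[0,0,-0.6,0,0,0,0.6],[0,0,-0.8,0,0,0,1],[0,0,-0.8,0,0,0,1],[0.1,-0.3,-0.8,0,0,0,1],[0.3,-0.6,-0.8,0,0,0,1],[0.3,-0.95,-0.8,0,0,0,1],[0.3,-1,-0.8,0,0,0,1]],
])

```text
time_s: 20.15
tool_pos: [0.5428, -0.1366, 0.1652]
eef_rot: [-0.0, 0.087, 0.996, -0.001]
force: [0.4, 0.0, 0.8]
width: 0.0858
```

```bash
python3 pl.py  .4645,-.422,.16,-82.4 .4645,-.422,.16,97.6;  python3 - <<'E'
from h import *
p=snap('side');t=snap('top')
cv2.imwrite('pics/c11.png',np.hstack([cv2.resize(p['color'][175:295,230:390],(400,300)),cv2.resize(t['color'][180:276,260:388],(400,300))]))
E
```

```text
t 20.15 pos [ 0.5428 -0.1366  0.1652] w 0.0858 F [0.4 0.  0.8] jaw deg 80.07 tilt [-0.001 -0.002 -1.   ] q [-0.37  0.15  1.83 -0.    1.17 -1.77]
(0.4645, -0.422, 0.16, -82.4) shift [ 0.186 -1.964  0.038] turn [-2.00e-03  3.00e-03  3.61e+00]
(0.4645, -0.422, 0.16, 97.6) shift [ 0.186 -1.964  0.038] turn [-0.002 -0.001 -0.39 ]
```

View pics/c11.png

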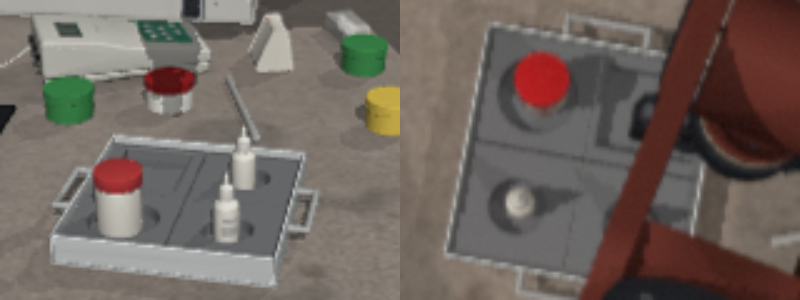

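Emit:
jog_arm([
  [[0.05,-0.3,0,0,0,-0.1,1],[0.1,-0.6,0,0,0,-0.2,1],[0.1,-0.95,0,0,0,-0.39,1],[0.1,-1,0,0,0,-0.39,1],[0.1,-1,0,0,0,-0.39,1],[0.1,-1,0,0,0,-0.39,1]],
])

```text
time_s: 20.85
tool_pos: [0.5052, -0.2768, 0.165]
eef_rot: [-0.0, -0.068, 0.998, 0.001]
force: [0.1, 0.2, -0.5]
width: 0.0854
```

```bash
python3 pl.py  .463,-.421,.12,97.6
```

```text
t 20.85 pos [ 0.5052 -0.2768  0.165 ] w 0.0854 F [ 0.1  0.2 -0.5] jaw deg 97.8 tilt [-0.     0.002 -1.   ] q [-0.62  0.18  1.79  0.    1.18 -2.33]
(0.463, -0.421, 0.12, 97.6) shift [ 0.409 -0.915  0.298] turn [ 0.002 -0.     0.004]
```

Emit:
jog_arm([
  [[0.15,-0.3,0,0,0,0,1],[0.3,-0.6,0.1,0,0,0,1],[0.41,-0.91,0.25,0,0,0,1],[0.41,-0.91,0.25,0,0,0,1],[0.41,-0.91,0.25,0,0,0,1],[0.41,-0.91,0.25,0,0,0,1],[0.41,-0.91,0.25,0,0,0,1]],
])

```text
time_s: 21.55
tool_pos: [0.4636, -0.4202, 0.1286]
eef_rot: [0.0, -0.069, 0.998, -0.0]
force: [-0.2, 0.0, 1.0]
width: 0.0853
```

```bash
python3 pl.py  .463,-.421,.018,97.6; python3 - <<'E'
from h import *
p=snap('side');t=snap('top')
cv2.imwrite('pics/c12.png',np.hstack([cv2.resize(p['color'][140:230,290:410],(400,300)),cv2.resize(t['color'][220:310,400:520],(400,300))]))
E
```

```text
t 21.55 pos [ 0.4636 -0.4202  0.1286] w 0.0853 F [-0.2  0.   1. ] jaw deg 97.95 tilt [ 0.001 -0.    -1.   ] q [-0.85  0.32  1.69  0.    1.13 -2.56]
(0.463, -0.421, 0.018, 97.6) shift [ 0.005 -0.004  0.737] turn [-0.     0.001  0.008]
```

View pics/c12.png

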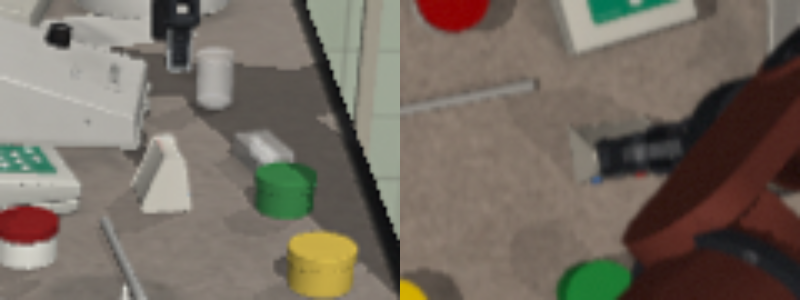

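Emit:
jog_arm([
  [[0,0,0.1,0,0,0.06,1],[0,0,0.25,0,0,0.06,1],[0,0,0.45,0,0,0.06,1],[0,0,0.65,0,0,0.06,1],[0,0,0.74,0,0,0.06,1],[0,0,0.74,0,0,0.06,1],[0,0,0.74,0,0,0.06,1]],
])

```text
time_s: 22.35
tool_pos: [0.463, -0.4224, 0.0178]
eef_rot: [0.0, -0.045, 0.999, -0.001]
force: [0.5, -0.4, 0.7]
width: 0.0855
```

```bash
python3 pl.py; python3 - <<'E'
from h import *
p=snap('side');t=snap('top')
cv2.imwrite('pics/c13.png',np.hstack([cv2.resize(p['color'][140:230,290:410],(400,300)),cv2.resize(t['color'][220:310,400:520],(400,300))]))
E
```

```text
t 22.35 pos [ 0.463  -0.4224  0.0178] w 0.0855 F [ 0.5 -0.4  0.7] jaw deg 95.14 tilt [ 0.001 -0.001 -1.   ] q [-0.85  0.47  1.73  0.    0.94 -2.51]
```

View pics/c13.png

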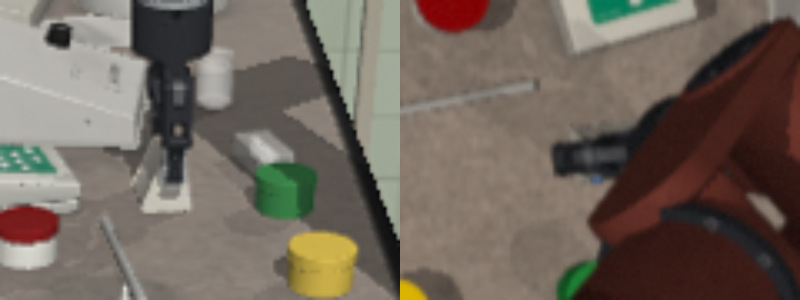

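Emit:
jog_arm([
  [[0,0,0,0,0,0,0.3],[0,0,0,0,0,0,0],[0,0,0,0,0,0,-1],[0,0,0,0,0,0,-1],[0,0,0,0,0,0,-1],[0,0,0,0,0,0,-1],[0,0,0,0,0,0,-1]],
])

```text
time_s: 23.15
tool_pos: [0.4633, -0.4233, 0.0187]
eef_rot: [0.001, -0.044, 0.999, -0.001]
force: [0.8, -0.3, 6.3]
width: 0.0594
```

Emit:
jog_arm([
  [[0,0,-0.1,0,0,0,-1],[0,0,-0.3,0,0,0,-1],[0,0,-0.5,0,0,0,-1],[0,0,-0.7,0,0,0,-1],[0,0,-0.8,0,0,0,-1],[0,0,-0.8,0,0,0,-1],[0,0,-0.8,0,0,0,-1]],
])

```text
time_s: 23.85
tool_pos: [0.4618, -0.4216, 0.1361]
eef_rot: [-0.0, -0.045, 0.999, 0.0]
force: [-0.5, 0.2, -1.0]
width: 0.0594
```

```bash
python3 pl.py .5958,-.0899,.14,80.25; python3 - <<'E'
from h import *
p=snap('side');t=snap('top')
cv2.imwrite('pics/c14.png',np.hstack([cv2.resize(p['color'][130:235,280:420],(400,300)),cv2.resize(t['color'][220:310,400:520],(400,300))]))
E
```

```text
t 23.85 pos [ 0.4618 -0.4216  0.1361] w 0.0594 F [-0.5  0.2 -1. ] jaw deg 95.11 tilt [-0.001  0.001 -1.   ] q [-0.85  0.31  1.69 -0.    1.15 -2.51]
(0.5958, -0.0899, 0.14, 80.25) shift [-1.087  2.123 -0.025] turn [ 0.001 -0.001  0.33 ]
```

View pics/c14.png

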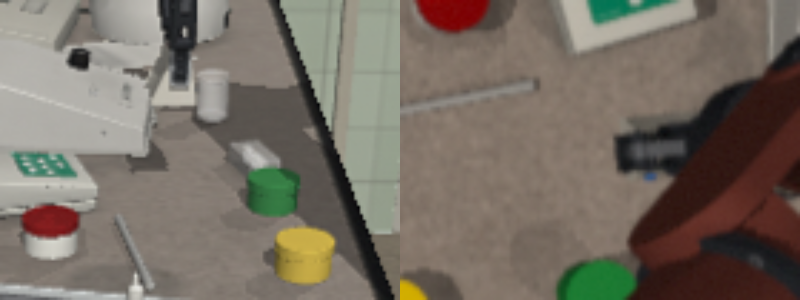

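Emit:
jog_arm([
  [[-0.1,0.25,0,0,0,0,-1],[-0.25,0.55,0,0,0,0,-1],[-0.4,0.85,0,0,0,0,-1],[-0.5,1,0,0,0,0,-1],[-0.5,1,0,0,0,0,-1]],
])

```text
time_s: 24.45
tool_pos: [0.5236, -0.2616, 0.1344]
eef_rot: [-0.001, -0.047, 0.999, 0.002]
force: [0.3, -0.1, -1.0]
width: 0.0591
```

Emit:
jog_arm([
  [[-0.1,0.25,0,0,0,0.08,-1],[-0.25,0.55,0,0,0,0.16,-1],[-0.4,0.85,0,0,0,0.24,-1],[-0.55,1,0,0,0,0.33,-1],[-0.55,1,0,0,0,0.33,-1],[-0.55,1,0,0,0,0.33,-1]],
])

```text
time_s: 25.05
tool_pos: [0.5916, -0.1093, 0.1353]
eef_rot: [-0.001, 0.084, 0.996, -0.0]
force: [-0.8, -0.7, -0.6]
width: 0.0594
```

```bash
python3 - <<'E'
from h import *
p=snap('side')
for z in(.118,): print('base mid held x', onz(p,340.4,130+106/2.857,z))
for n in('side','top'):
  q=snap(n); print(n,[(round(r['confidence'],2),np.round(r['bbox'],1).tolist()) for r in bot.recognise('timer_mid',q)])
E
python3 pl.py .593,-.0899,.08,80.25
```

```text
base mid held x [ 0.46498186 -0.38609971  0.118     ]
side [(0.76, [278.6, 181.2, 299.0, 209.3])]
top [(0.59, [292.5, 239.3, 300.0, 248.4]), (0.41, [339.3, 211.2, 349.3, 216.1]), (0.34, [273.6, 225.5, 309.3, 264.6])]
t 25.3 pos [ 0.5916 -0.1106  0.1364] w 0.0592 F [ 1.   0.5 -0.5] jaw deg 80.15 tilt [-0.001  0.    -1.   ] q [-0.3   0.27  1.74 -0.    1.13 -1.7 ]
(0.593, -0.0899, 0.08, 80.25) shift [0.014 0.138 0.376] turn [-0.    -0.001 -0.002]
```

Emit:
jog_arm([
  [[0.02,0.1,0.1,0,0,0,-1],[0.02,0.14,0.25,0,0,0,-1],[0.02,0.14,0.4,0,0,0,-1],[0.02,0.14,0.45,0,0,0,-1],[0.02,0.14,0.45,0,0,0,-1],[0.02,0.14,0.45,0,0,0,-1]],
])

```text
time_s: 25.9
tool_pos: [0.5933, -0.088, 0.0697]
eef_rot: [0.0, 0.085, 0.996, -0.0]
force: [1.3, -0.4, -1.0]
width: 0.0593
```

```bash
python3 pl.py .5915,-.0899,.028,80.25; python3 - <<'E'
from h import *
p=snap('side','s9.png'); print([(round(r['confidence'],2),np.round(r['bbox'],1).tolist()) for r in bot.recognise('timer_mid',p)])
c,s=np.cos(np.radians(-9.75)),np.sin(np.radians(-9.75))
from pl import *
o=np.array(bot.get_obs()['tool_pos']); z=o[2]-.018
cell=np.array([.5958,-.0899])
pts=[(cell+np.array([c*a-s*b,s*a+c*b]))for a,b in((-.0245,.03),(.0245,.03),(.0245,-.03),(-.0245,-.03))]
print('ideal base proj',[np.round(proj(p,[*q,z]),1).tolist() for q in pts])
g=p['color'].astype(int).sum(2)//3
for v in(222,226,230,234,238,240,242,244): print(v,g[v,264:312:2])
E
```

```text
t 25.9 pos [ 0.5933 -0.088   0.0697] w 0.0593 F [ 1.3 -0.4 -1. ] jaw deg 80.25 tilt [ 0.001 -0.    -1.   ] q [-0.26  0.35  1.78  0.    1.01 -1.67]
(0.5915, -0.0899, 0.028, 80.25) shift [ 0.01  -0.014  0.278] turn [0.    0.001 0.   ]
[(0.76, [278.5, 208.5, 295.8, 238.6])]
ideal base proj [[296.1, 237.1], [276.4, 235.3], [282.9, 224.6], [301.7, 226.3]]
222 [ 69  92 125 121 121  97  72  72  75  84  38  43  27 137 114  70 137 124
 130 120 121 122 123 120]
226 [127 124 123 120 127 125 100  80 181 106  39  34  30 131 181 128  93  95
 122 121 115 108 106 105]
230 [124 125 122 123 126 157 121 176 180 129 121 142 129 130 184 133  88 135
 136 124 111 105 105 105]
234 [122 125 128 121 182 115 175 180 179 180 180 179 180 181 181 156  52 112
 124 144 146 165 166 168]
238 [131 126 121 132 113  84  84  74  63  74  60  60  58  87  86  75  97 101
 101 100 101  90 104 105]
240 [125 122 146  73  73  82  82  82  84  84  85  62  58  59  58  65  96  96
  97  99  99 102 105  81]
242 [163 150  79  79  86  87  87  87  87  87  88  83  70  70  60  94  96  96
  96  97  88 104 105  93]
244 [126 122  87  89  89  90  89  91  91  91  95  72  68  68  66 105 104 104
 106  95 102 105  89 104]
```

Emit:
jog_arm([
  [[0,-0.01,0.07,0,0,0,-1],[0,-0.01,0.14,0,0,0,-1],[0,-0.01,0.2,0,0,0,-1],[0,-0.01,0.25,0,0,0,-1],[0,-0.01,0.27,0,0,0,-1],[0,-0.01,0.27,0,0,0,-1],[0,-0.01,0.27,0,0,0,-1]],
])

```text
time_s: 26.7
tool_pos: [0.5929, -0.0896, 0.0286]
eef_rot: [0.0, 0.085, 0.996, -0.0]
force: [1.0, -0.1, -1.1]
width: 0.0593
```

```bash
python3 pl.py .5915,-.0899,.028,80.25; python3 - <<'E'
from h import *
p=snap('side','s10.png'); print([(round(r['confidence'],2),np.round(r['bbox'],1).tolist()) for r in bot.recognise('timer_mid',p)])
E
```

```text
t 26.7 pos [ 0.5929 -0.0896  0.0286] w 0.0593 F [ 1.  -0.1 -1.1] jaw deg 80.26 tilt [ 0. -0. -1.] q [-0.27  0.41  1.79  0.    0.94 -1.67]
(0.5915, -0.0899, 0.028, 80.25) shift [ 0.009 -0.004  0.004] turn [-0.  0.  0.]
[(0.48, [287.1, 226.4, 299.3, 250.3])]
```

Emit:
jog_arm([
  [[0,0,0.007,0,0,0,-1],[0,0,0.007,0,0,0,-1],[0,0,0.007,0,0,0,0.65],[0,0,0.007,0,0,0,0.65],[0,0,0.007,0,0,0,0.65],[0,0,0.007,0,0,0,0.65],[0,0,0.007,0,0,0,0.65]],
])

```text
time_s: 27.5
tool_pos: [0.5928, -0.0895, 0.0278]
eef_rot: [0.0, 0.085, 0.996, 0.0]
force: [-0.1, 0.3, 0.4]
width: 0.0708
```

Emit:
jog_arm([
  [[0,0,-0.1,0,0,0,0.65],[0,0,-0.2,0,0,0,0.65],[0,0,-0.5,0,0,0,0.65],[0,0,-0.9,0,0,0,0.65],[0,0,-1,0,0,0,0.65],[0,0,-1,0,0,0,0.65]],
])

```text
time_s: 28.1
tool_pos: [0.5974, -0.0907, 0.1865]
eef_rot: [0.007, 0.085, 0.996, -0.001]
force: [0.1, 0.4, 1.1]
width: 0.0704
```

Emit:
jog_arm([
  [[0,-0.3,0,0,0,0,0.65],[0,-0.6,0,0,0,0,0.65],[0,-0.95,0,0,0,0,0.65],[0,-1,0,0,0,0,0.65]],
])

```text
time_s: 28.5
tool_pos: [0.5661, -0.2421, 0.1781]
eef_rot: [0.0, 0.087, 0.996, -0.001]
force: [0.1, 0.8, -0.4]
width: 0.0704
```

Emit:
jog_arm([
  [[0,-0.3,0,0,0,0,0.65],[0,-0.6,0,0,0,0,0.65],[0,-0.95,0,0,0,0,0.65],[0,-1,0,0,0,0,0.65],[0,-1,0,0,0,0,0.65],[0,-1,0,0,0,0,0.65]],
])

```text
time_s: 29.1
tool_pos: [0.5419, -0.3838, 0.1773]
eef_rot: [-0.0, 0.085, 0.996, 0.001]
force: [-0.1, 0.0, 0.1]
width: 0.0705
```

```bash
python3 pl.py; cat > chk.py <<'E'
from h import *
c,s=np.cos(np.radians(-9.75)),np.sin(np.radians(-9.75)); cell=np.array([.5958,-.0899])
Q=[(cell+np.array([c*a-s*b,s*a+c*b]))for a,b in((-.0245,.03),(.0245,.03),(.0245,-.03),(-.0245,-.03))]
for n in('side','top'):
    p=snap(n,n+'end.png')
    for t in('timer_mid','tall_jar_mid','dropper_a_mid','capped_bottle_mid','squat_jar_mid'):
        print(n,t,[(round(r['confidence'],2),np.round(r['bbox'],0).astype(int).tolist()) for r in bot.recognise(t,p) if r['confidence']>.3])
    print('ideal base',[np.round(proj(p,[*q,.009]),1).tolist() for q in Q])
    for nm,X in(('jar',(.6124,.0067)),('s1',(.5159,.0233)),('s2',(.4992,-.0733)),('squat',(.5894,-.2895)),('capped',(.4647,.3841))): print(nm,'axis foot/top',[np.round(proj(p,[*X,z]),1).tolist() for z in(.009,.07)])
    if n=='side':
        g=p['color'].astype(int).sum(2)//3
        for v in range(222,258,3): print(v,g[v,262:310:2])
    
E
python3 chk.py
```

```text
t 29.1 pos [ 0.5419 -0.3838  0.1773] w 0.0705 F [-0.1  0.   0.1] jaw deg 80.26 tilt [-0.001  0.002 -1.   ] q [-0.72  0.35  1.56  0.    1.24 -2.12]
side timer_mid [(0.55, [282, 221, 302, 253]), (0.49, [323, 227, 331, 254])]
side tall_jar_mid [(0.67, [267, 237, 286, 268])]
side dropper_a_mid [(0.46, [314, 245, 327, 275])]
side capped_bottle_mid [(0.8, [341, 367, 362, 402]), (0.37, [309, 234, 351, 259])]
side squat_jar_mid [(0.89, [249, 205, 265, 224]), (0.78, [288, 198, 309, 221]), (0.66, [366, 188, 386, 204]), (0.62, [376, 214, 398, 229])]
ideal base [[296.5, 252.9], [277.2, 251.0], [283.5, 239.8], [302.0, 241.5]]
jar axis foot/top [[279.3, 266.1], [278.2, 243.1]]
s1 axis foot/top [[320.7, 270.4], [320.8, 247.1]]
s2 axis foot/top [[328.2, 249.8], [328.5, 227.8]]
squat axis foot/top [[297.6, 213.2], [297.1, 193.8]]
capped axis foot/top [[349.2, 393.7], [350.5, 364.4]]
222 [ 72  69  92 124 121 119 120 111 115 116 113 111 111 105 155 167 153 146
 112 123 121 121 122 122]
225 [129 126 124 126 125 122 117 122 122 114 114 115 114 161 183 190 197 142
 134 118 119 118 115 111]
228 [127 125 12
[... 954 characters left out ...]
90 177 163 116 105 104 104 104 104
 103 104 105  94 104  95]
top timer_mid [(0.93, [328, 206, 354, 226])]
top tall_jar_mid [(0.83, [296, 196, 313, 216]), (0.38, [278, 226, 318, 265])]
top dropper_a_mid []
top capped_bottle_mid [(0.48, [152, 258, 164, 267])]
top squat_jar_mid [(0.94, [386, 307, 410, 328]), (0.91, [392, 163, 414, 190]), (0.69, [406, 208, 426, 228])]
ideal base [[327.3, 224.0], [330.5, 206.4], [352.3, 210.2], [349.3, 227.9]]
jar axis foot/top [[304.1, 210.8], [303.3, 206.6]]
s1 axis foot/top [[297.6, 246.3], [296.4, 244.0]]
s2 axis foot/top [[333.6, 252.7], [334.4, 250.8]]
squat axis foot/top [[413.7, 220.0], [418.9, 216.3]]
capped axis foot/top [[161.6, 264.5], [152.8, 263.3]]
```

```bash
python3 -c "
from rig import bot
print(bot.sign_off())"
```

```text
the job is handed in; nothing more can be done
None
```

I packed the kit and handed it in at about 29 s on the robot's clock, with the arm clear of everything. Both dropper bottles are in the small round recesses, the tall red-lidded jar is in the large round one and the timer is in the rectangular one.

- **Bottles and jar:** a picture taken after placing the jar showed both bottles and the jar standing upright in their recesses.
- **Timer:** I had used up all 16 picture views by then, so I could only check its final seating by numbers. Its outline in both cameras matched the expected seated position to within about 2 pixels. The contact force was near zero after release.
- **Left in place:** the final detections put the broad-capped bottle and the squat red-lidded jar at their original positions.
- **Checks that failed or disagreed:**
    - In the final check the bottle detector found no dropper bottle in the top picture and only the first one in the side picture. The second bottle's spot was instead reported as a low-confidence timer. I put this down to the detector, because the earlier picture shows that bottle in place and nothing touched it afterwards.
    - One attempt to view a last picture was refused because the limit was reached.

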